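# Preload a gear case in the bench press with its coarse and fine knobs

## Task

The gear case is standing in the little bench press. Turn the wide outer knob clockwise until the ram presses on the gear case and the dial needle stands inside the thick arc band; then, with the small inner knob on top, gently trim the load until the needle stands on the long line, and let go. Never drive the needle as far as the steel pin, do not take it beyond the band with the outer knob, and leave the other things on the bench where they are.

Things in the scene. Friction and masses are not known exactly. Their poses are not given: they have to be found in the camera images.
- press: Fixed grey steel bench press: base plate 150 x 170 x 20 mm, two columns 130 mm apart along y, bridge 50 x 170 mm with its top 158 mm above the bench, and two coaxial knobs on an upright axis above mid-bridge. Origin: on the bench under the knob axis; z is the knob axis, x points to the dial. The ram under the bridge goes down as either knob is turned clockwise seen from above.
- coarse_grip (a point): Centre of the wide outer (coarse) knob, half-way up: round, knurled aluminium, 58 mm diameter, 16 mm high, underside 22 mm above the bridge (32 mm collar below). The inner knob stands over its middle, its top at most 45 mm above this point: fingers straddle it. Rubs with about 0.09 N m, stays where left. One radian moves the ram, and the inner knob with it, 2.8 mm down.
- fine_grip (a point): Centre of the small inner (fine) knob, 13 mm above its underside: round, knurled aluminium, 25 mm diameter, 20 mm high, on a thin stem; top 7 mm above this point. It rides on the ram: starts 36 to 38 mm above coarse_grip and sinks with the outer knob to about 29 mm (outer knob's top: 8 mm above coarse_grip). Rubs with about 0.035 N m, stays where left. One radian moves the ram 0.8 mm.
- coarse (a joint): Angle of the outer knob, rad, growing clockwise seen from above (lowers the ram). Starts from 0 to 0.6, the ram's foot then 0.5 to 6 mm clear of the gear case (how far is not told: the seat's height differs each time), so it must turn about 0.8 to 3 rad, until the load comes on.
- fine (a joint): Angle of the inner knob, rad, growing clockwise seen from above (lowers the ram). Starts between 0 and 0.2, range -4 to 9.
- needle (a joint): Dial needle, rad, growing clockwise looking at the dial: about 0 to 0.15 with no load, then 0.2 rad per newton on the gear case. The thick arc band runs from 1.0 to 1.8, the long thick line is at 2.4, the steel pin at 3.2; thin ticks every 0.4. Under load one radian of the outer knob moves it about 1.7 rad, of the inner knob about 0.48 (the seat is sprung, 3 N/mm).
- dial_face (a point): Centre of the round dial, 120 mm diameter, white face, broad black needle reaching 38 mm out from the centre (a short tail behind), marks outside it, on a post 128 mm beyond the knob axis on the press's x side, face about 136 mm above the bench and tilted 17 degrees away from the knobs.
- gearcase_mid (a point): Gear case under the ram, half-way up: round stepped black and steel housing, 48 mm diameter, 52 mm tall, about 0.06 kg, standing loose on the press's sprung seat pad. It is not to be handled.
- wheel_a_mid (a point): Bystander: car wheel lying flat, 82 mm diameter, 38 mm high; point at its centre.
- wheel_b_mid (a point): Bystander: second car wheel, the same.
- driver_grip (a point): Bystander: screwdriver lying on the bench, 170 mm long; point in its handle.
- battery_mid (a point): Bystander: battery pack 138 x 47 x 25 mm; point at its centre.
- oil: Bystander: small white bottle, 38 mm diameter, 100 mm tall; origin at its underside.
- tray: Bystander: grey parts tray 110 x 160 x 30 mm; origin at its underside.
- damper: Bystander: small aluminium damper lying down, about 105 mm long, 18 mm thick; origin at its underside.

How it is judged (in metres and radians):
On the way:
1. the outer knob has brought the needle into the band (1.0 to 1.8 rad), the inner knob not yet turned (value of joint needle between 1 and 1.8 rad and value of joint fine below 0.35 rad), for 0.3 s.
At the end, for the whole second after the job is handed in: The needle stands still on the long line (2.22 to 2.58 rad), the last part of the load put on with the inner knob (turned to more than 0.6 rad), the gear case upright in the press (value of joint needle between 2.22 and 2.58 rad and value of joint fine above 0.6 rad and velocity of joint needle below 0.1 rad/s and angle between gearcase_mid's own z axis and vertical below 0.05 rad); the robot touches nothing.
It fails at once if the load goes up to the steel pin (needle above 3.15 rad) (value of joint needle above 3.15 rad).
It fails at once if the needle is taken beyond the band with the outer knob (above 2.05 rad while the inner knob is below 0.35 rad) (value of joint needle above 2.05 rad and value of joint fine below 0.35 rad).
It fails at once if a bystander is moved by more than 20 mm (distance of any of wheel_a_mid, wheel_b_mid, driver_grip, battery_mid, oil, tray, damper from where it was at the start of the episode above 0.02 m).
It also fails if it takes over 64 s, if anything falls off the work surface, if the arm or the gripper's body presses on something with over 40 N, if the wrist force passes 120 N, or if a joint passes its speed limit or range.

## Robot

A 6-joint arm with a two-finger parallel gripper is mounted at the origin on the work surface. World frame = base frame: x ahead of the robot, y to its left, z up, the work surface at z = 0. Lengths are in mm, angles in rad, forces in N, time in s.
With the tool pointing down it reaches from about 200 to 875 mm from the base axis. Payload 3.4 kg.
Tool frame: the origin (TCP) lies at the very end of the fingers, on their centre line; the grasp point (between the pads) lies 19 mm behind it; y points along the fingers, z is the direction in which the jaws open and shut, and the axes are right-handed (so a half turn about y gives the same grasp; the last joint's range is limited). The gripper opens to 94 mm and grips with 3 to 60 N. Pads are 16 mm wide; open, the fingers measure 119 mm over their backs; the gripper's body (75 mm by 177 mm) begins 78 mm behind the grasp point.
Start: joints at [-1.43, 0.276, 1.505, -0, 1.361, -0.121], TCP at [148.819, -555.444, 205.493] pointing down, gripper open.
Joint ranges: [-2.89, 2.89], [-0.75, 2.08], [0.22, 2.7], [-1.18, 4.32], [0.11, 2.71], [-2.7, 2.7]. Speed limits (rad/s): [2.57, 2.57, 3.14, 3.14, 3.14, 3.14].

## Interface

Orientations are given as a rotation vector (axis times angle).
In Python, from bench import get_obs, snapshot, sign_off, look_for, regions_of gives the robot as it stands. The module is installed in compiled form; this text tells all that it offers.
- The arm moves only by the shell command python3 -m crank 'ROWS' [FORCE]. ROWS is JSON, a list of rows, each a list of 3 entries, a list of its own where there are three numbers: the shift along the tool's x, y, z in units of 0.4 m (1.0 is 0.4 m), then the turn, a rotation vector about the tool's x, y, z in units of pi rad (1.0 is pi rad), then the opening, from 0 (shut) to 1 (fully open). A call has 1 to 20 rows; each row shifts and turns the pose as measured when the row begins, along the tool's axes as they then stand; what a row does not reach is not made up. A row lasts 1/8 s, in which the tool goes at most 62.5 mm and 10.7 degrees, less where a joint would pass 70% of its speed; a pose out of reach is approached as far as the arm can. A call with a number of a shift or a turn outside -1 to 1 is refused whole. A call with a gripper value outside its range is refused whole. The fingers move at their own pace and stop on an object; FORCE is the grip in N (left out, the last holds). Time passes only in rows, so rows that do not move let the fingers close. It gives the time, the measured TCP pose, the force and the opening at its end, in the units of the state.
- get_obs(): the state, without advancing time (a new reading comes with each control period).
- snapshot(name): name is "scene" or "side" or "wrist"; returns a dict with "img" (480x640x3 uint8, red, green, blue), "fx", "fy", "cx", "cy" (pixels), "R" (3x3) and "t" (3): a world point X has camera coordinates R X + t. Camera axes: x right, y down, z forward; pixel columns grow to the right and rows downward; lengths in mm; the calibration is good to about 2 mm. A picture is of the moment at which its call begins. There is no depth.
- sign_off(): hands the job in, once; it reports no verdict.
Trained networks look in a picture, given as the dict that the camera call returned (one of the last four; its "shot" number tells which), for a name from the list of things; names that differ only in an ending like _2 or _b are one class to them, and where a whole thing is asked for, a point or a joint stands for the part that bears it (a point fixed in the world has none). Each returns a list of dicts, best first, with "score" (0 to 1); they miss things now and then, are a little off and sometimes report something else, mostly with a low value. They report only what shows in the picture. A call takes as long as a camera call.
- look_for(thing, picture): "xy" ([column, row] in pixels, amid what is visible of it).
- regions_of(thing, picture): "mask" (480x640 bool, what is visible of it) and "xy" ([column, row] in pixels, amid what is visible of it).
The state is a dict: "clock": time; "joints": joint angles; "dq": joint speeds; "tau": joint torques, N m; "tool_pos": TCP position; "orientation": TCP orientation; "ft_force": force on the tool from outside, world axes, zero at the start; "ft_torque": the same for the moment, N m; "grip_width": finger opening in mm.
Only numpy, scipy, OpenCV 4.12 (cv2) and the standard library are available. Lean on these libraries where they do the work, as an engineer would, in place of code of your own. Each camera call takes 0.05 s, during which the arm holds its last target.

## Working session

There is one attempt and no reset: what is moved stays moved. The work goes in short steps, Python scripts to look and compute and a shell command to move; the robot and the scene stay as the last step left them, time stands still between calls to the robot, and variables do not carry over. Pictures are saved under pics/ and viewed, and the job is handed in when it is done.

```bash
mkdir -p pics; cat > h.py <<'E'
import numpy as np,cv2
from bench import *
from scipy.spatial.transform import Rotation as Ro
def save(p,n,crop=None,s=1):
    im=cv2.cvtColor(p["img"],cv2.COLOR_RGB2BGR)
    if crop: x0,y0,x1,y1=crop; im=im[y0:y1,x0:x1]
    if s!=1: im=cv2.resize(im,None,fx=s,fy=s,interpolation=cv2.INTER_CUBIC)
    cv2.imwrite("pics/"+n,im)
def P(p): return np.array([[p["fx"],0,p["cx"]],[0,p["fy"],p["cy"]],[0,0,1]])@np.c_[p["R"],p["t"]]
def tri(ps,xs):
    A=[]
    for p,x in zip(ps,xs):
        M=P(p);A+= [x[0]*M[2]-M[0],x[1]*M[2]-M[1]]
    A=[a/np.linalg.norm(a[:3]) for a in A]
    v=np.linalg.svd(np.array(A))[2][-1];return v[:3]/v[3]
def proj(p,X):
    v=P(p)@np.r_[X,1];return v[:2]/v[2]
E
python3 - <<'E'
from h import *
o=get_obs();print(o)
S={n:snapshot(n) for n in("scene","side","wrist")}
for n,p in S.items():
    save(p,f"a_{n}.png")
    print(n,p["fx"],p["cx"],p["cy"],(-p["R"].T@p["t"]).round(), np.round(p["R"],2).tolist())
    for t in("press","coarse_grip","fine_grip","dial_face","gearcase_mid"):
        print(t,[(np.round(d["xy"]),round(d["score"],2)) for d in look_for(t,p)][:2])
E
```

```text
{'clock': 0.0, 'joints': array([-1.43002015e+00,  2.76563070e-01,  1.50612501e+00, -2.57192847e-05,
        1.36071635e+00, -1.20990378e-01]), 'dq': array([ 0.00159917, -0.00075772,  0.00012812, -0.00043173,  0.00097134,
        0.00028336]), 'tau': array([ 2.24651362e-04, -4.04583693e+01, -2.37229264e+01,  7.01683410e-02,
        3.45149345e-02, -1.38529463e-04]), 'tool_pos': array([ 148.71116148, -554.83515346,  204.62620862]), 'orientation': array([-0.27408527,  2.08366341, -2.07985991]), 'ft_force': array([0.12777958, 0.51124296, 0.26609494]), 'ft_torque': array([0.01932599, 0.07479599, 0.00458549]), 'grip_width': 93.81384036814066}
scene 476.2760779192186 305.5773277755946 241.25477271065964 [1056. -508. 1069.] [[0.71, 0.71, -0.0], [0.53, -0.54, -0.65], [-0.46, 0.46, -0.76]]
press [(array([309., 282.]), 0.88), (array([294., 234.]), 0.5)]
coarse_grip [(array([297., 245.]), 0.88)]
fine_grip []
dial_face [(array([342., 277.]), 0.74)]
gearcase_mid [(array([296., 277.]), 0.52)]
side 558.8080590686436 314.6889946396433 247.58807259451666 [ 419. 1004. 1174.] [[-0.99, -0.1, -0.02], [-0.06, 0.73, -0.69], [0.09, -0.68, -0.73]]
press [(array([313., 263.]), 0.64)]
coarse_grip [(array([329., 223.]), 0.54), (array([314., 261.]), 0.43)]
fine_grip [(array([331., 216.]), 0.52)]
dial_face [(array([282., 248.]), 0.6)]
gearcase_mid [(array([325., 260.]), 0.53)]
wrist 387.1118155509801 324.1783817513709 240.10332465950452 [ 212. -538.  384.] [[0.26, -0.97, -0.0], [-0.94, -0.25, 0.23], [-0.22, -0.06, -0.97]]
press []
coarse_grip []
fine_grip []
dial_face []
gearcase_mid []
```

View pics/a_scene.png

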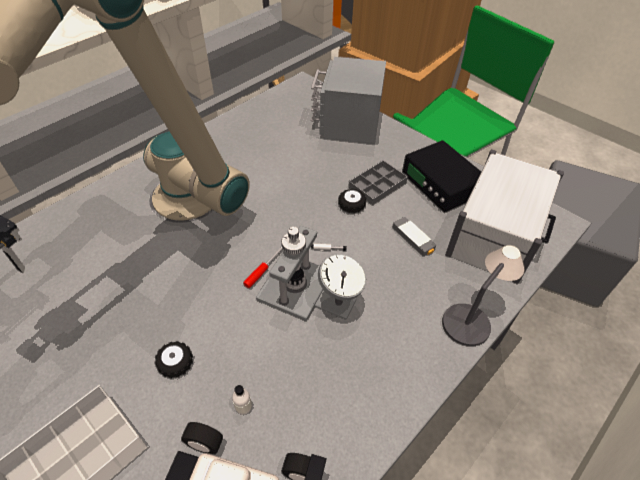

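View pics/a_side.png

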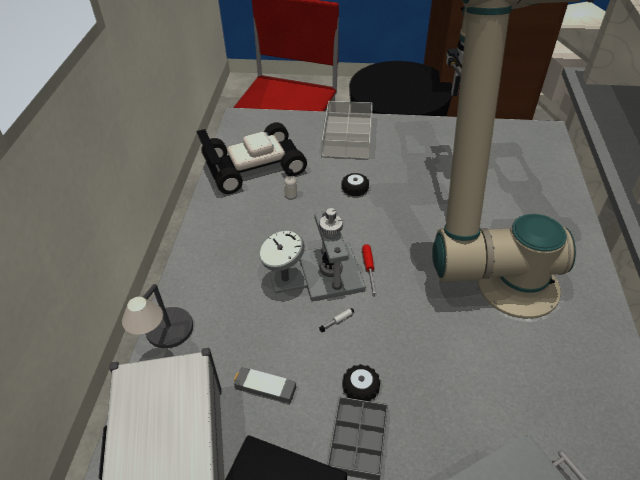

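```bash
python3 - <<'E'
from h import *
S={n:snapshot(n) for n in("scene","side")}
save(S["scene"],"b1.png",(240,210,380,330),5)
save(S["side"],"b2.png",(240,190,380,310),5)
E
```

```text
(no output)
```

View pics/b1.png

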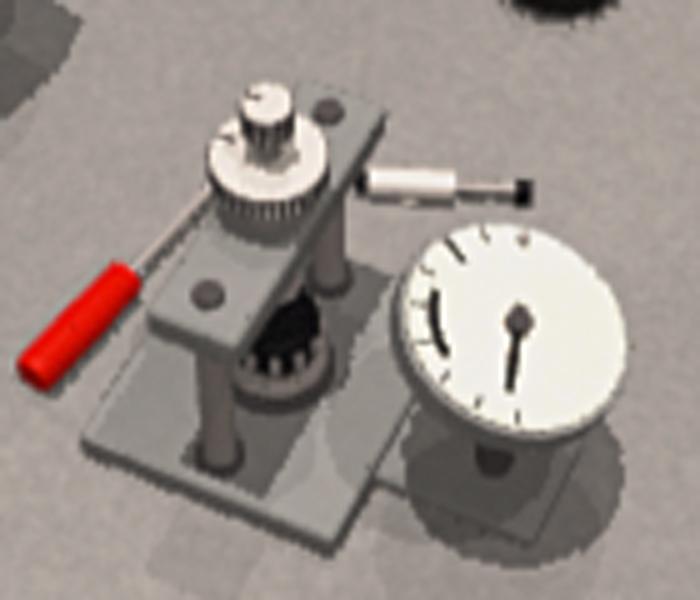

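View pics/b2.png

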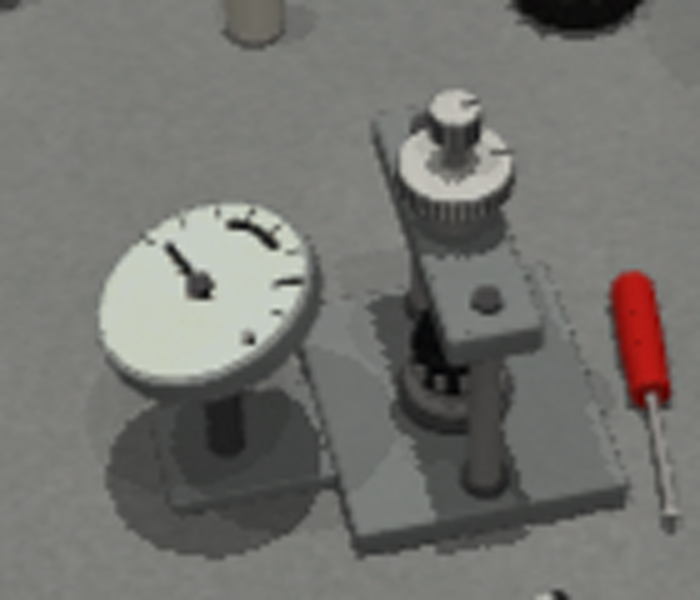

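```bash
python3 - <<'E'
from h import *
S=[snapshot(n) for n in("scene","side")]
f=lambda a,o:np.array(a)/5+o-0.4
so=np.array([240,210]);si=np.array([240,190])
T={"fine_top":((266,100),(456,106)),"coarse_top":((267,163),(456,163)),"dial":((519,322),(200,286)),"bolt+":((329,112),(487,298)),"bolt-":((208,294),(420,125))}
r={}
for k,(a,b) in T.items():
    X=tri(S,[f(a,so),f(b,si)]);r[k]=X
    print(k,X.round(1),(proj(S[0],X)-f(a,so)).round(1),(proj(S[1],X)-f(b,si)).round(1))
d=r["dial"]-r["fine_top"];print(np.linalg.norm(d[:2]),np.degrees(np.arctan2(d[1],d[0])))
d=r["bolt+"]-r["bolt-"];print(np.linalg.norm(d[:2]),np.degrees(np.arctan2(d[1],d[0])),(r["bolt+"]+r["bolt-"])/2)
o=get_obs();print(Ro.from_rotvec(o["orientation"]).as_matrix().round(3))
for t in("wheel_a_mid","driver_grip","battery_mid","oil","damper","tray"):
    a=[look_for(t,p) for p in S]
    print(t,[[(d["xy"].round() if hasattr(d["xy"],'round') else d["xy"],round(d["score"],2)) for d in x[:2]] for x in a])
E
```

```text
fine_top [503.4  -1.7 235.1] [-0.1 -0. ] [-0.1  0. ]
coarse_top [504.3  -4.4 192.9] [-0.4 -0.2] [-0.4  0.2]
dial [631.1  41.5 140.1] [-0.2 -0.1] [-0.2  0.1]
bolt+ [483.5  59.  162.8] [-0.3 -0.2] [-0.3  0.2]
bolt- [526.6 -63.7 162.9] [0.4 0.2] [ 0.3 -0.2]
134.79725281334737 18.70392398283894
129.99205048532735 109.36698990081992 [505.00688251  -2.36671984 162.8487718 ]
[[-0.966  0.     0.259]
 [-0.259 -0.    -0.966]
 [ 0.    -1.     0.   ]]
wheel_a_mid [[([350.2, 200.7], 0.89)], [([361.4, 385.7], 0.86)]]
driver_grip [[([249.8, 276.5], 0.81)], [([367.6, 259.5], 0.86), ([311.5, 261.3], 0.5)]]
battery_mid [[([412.8, 231.7], 0.77)], [([260.5, 382.5], 0.9)]]
oil [[([244.3, 399.4], 0.74), ([340.2, 277.5], 0.24)], [([288.8, 181.5], 0.84)]]
damper [[([327.3, 245.7], 0.43)], [([337.8, 318.8], 0.55)]]
tray [[([324.4, 244.8], 0.73), ([376.5, 183.5], 0.63)], [([358.2, 437.5], 0.69)]]
```

```bash
python3 -m crank '[[[0,-0.11,0],[0,0,0],1],[[0,-0.11,0],[0,0,0],1],[[-0.1,0,-0.092],[0,0,0],1],[[-0.1,0,-0.092],[0,0,0],1],[[-0.1,0,-0.092],[0,0,0],1],[[-0.1,0,-0.092],[0,0,0],1],[[-0.1,0,-0.092],[0,0,0],1],[[-0.1,0,-0.092],[0,0,0],1],[[-0.1,0,-0.092],[0,0,0],1],[[-0.1,0,-0.092],[0,0,0],1],[[-0.1,0,-0.092],[0,0,0],1],[[-0.1,0,-0.092],[0,0,0],1],[[-0.1,0,-0.092],[0,0,0],1],[[-0.1,0,-0.092],[0,0,0],1]]'
cat >> h.py <<'E'
def st(target=None):
    o=get_obs();R=Ro.from_rotvec(o["orientation"]).as_matrix()
    print("t",round(o["clock"],2),"q",o["joints"].round(2),"tcp",o["tool_pos"].round(1),"down",R[:,1].round(3),"x",R[:,0].round(3),"F",o["ft_force"].round(1),"M",o["ft_torque"].round(3),"w",round(o["grip_width"],1))
    if target is not None: print("delta units",(R.T@(np.array(target)-o["tool_pos"])/400).round(4))
    return o
E
python3 -c "
from h import *
st([504.2,-2.5,290]);p=snapshot('wrist');save(p,'c.png')"
```

```text
clock: 3.45
tool_pos: [509.2, 7.2, 297.8]
orientation: [-0.257, 2.077, -2.089]
ft_force: [1.3, -1.0, -0.4]
grip_width: 94.1
t 3.45 q [-0.12  0.13  1.47 -0.    1.53  1.2 ] tcp [509.2   7.2 297.8] down [ 0.009 -0.005 -1.   ] x [-0.968 -0.251 -0.007] F [ 1.3 -1.  -0.4] M [-0.05  -0.032 -0.038] w 94.1
delta units [0.0183 0.0195 0.0201]
```

View pics/c.png

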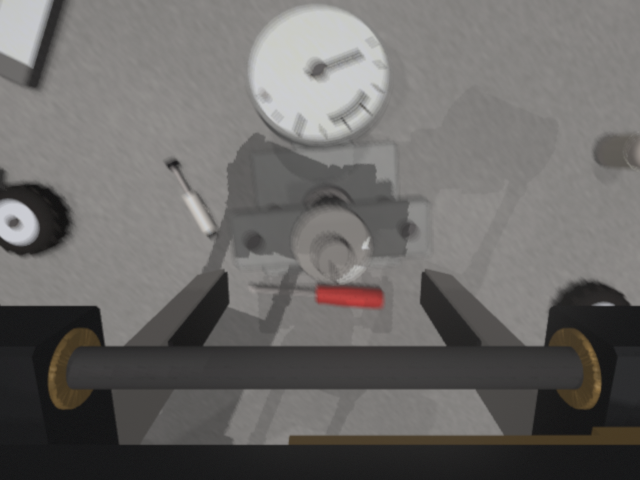

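```bash
python3 -m crank '[[[0.018,0.02,0.02],[0,0,0],1],[[0,0,0],[0,-0.059,0],1],[[0,0,0],[0,-0.059,0],1],[[0,0,0],[0,-0.059,0],1],[[0,0,0],[0,-0.059,0],1],[[0,0,0],[0,-0.059,0],1],[[0,0,0],[0,-0.059,0],1],[[0,0,0],[0,-0.059,0],1],[[0,0,0],[0,-0.059,0],1],[[0,0,0],[0,-0.059,0],1],[[0,0,0],[0,-0.059,0],1],[[0,0,0],[0,0,0],1]]'
python3 -c "
from h import *
st([504.2,-2.5,260]);p=snapshot('wrist');save(p,'d.png')
print([(t,[(d['xy'],d['score']) for d in look_for(t,p)]) for t in ('fine_grip','coarse_grip')])
print(proj(p,[504.2,-2.5,232]),proj(p,[504.2,-2.5,196]))"
```

```text
clock: 5.0
tool_pos: [495.7, -12.2, 284.0]
orientation: [-1.427, 0.785, -0.788]
ft_force: [0.5, 0.4, 0.6]
grip_width: 93.8
t 5.0 q [-0.16  0.12  1.52 -0.    1.5  -0.72] tcp [495.7 -12.2 284. ] down [ 0.001 -0.003 -1.   ] x [ 0.533 -0.846  0.003] F [0.5 0.4 0.6] M [ 0.001 -0.123  0.042] w 93.8
delta units [-0.0095  0.0599  0.031 ]
[('fine_grip', [([345.9, 251.0], 0.8)]), ('coarse_grip', [([341.2, 227.1], 0.83)])]
[343.71866672 251.9709336 ] [341.23259677 238.67354959]
```

View pics/d.png

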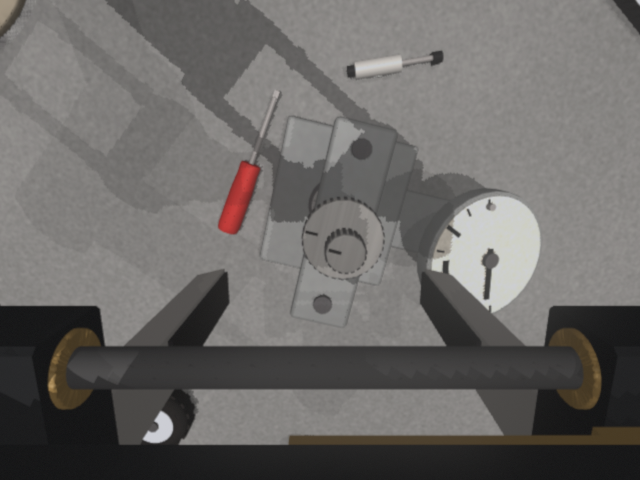

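```bash
python3 -m crank '[[[-0.0095,0,0.032],[0,0,0],1],[[0,0,0],[0,0,0],1],[[0,0.08,0],[0,0,0],1],[[0,0.08,0],[0,0,0],1],[[0,0.07,0],[0,0,0],1],[[0,0,0],[0,0,0],1]]'
python3 -c "
from h import *
st([504.5,-2.3,170.5]);p=snapshot('wrist');save(p,'e.png')
print(proj(p,[504.2,-2.5,232]),proj(p,[504.2,-2.5,196]))"
```

```text
clock: 5.9
tool_pos: [507.3, -0.3, 190.4]
orientation: [-1.425, 0.784, -0.791]
ft_force: [0.5, 0.1, 0.1]
grip_width: 93.8
t 5.9 q [-0.14  0.18  1.67 -0.    1.28 -0.69] tcp [ 5.073e+02 -3.000e-01  1.904e+02] down [ 0.003 -0.004 -1.   ] x [ 0.531 -0.847  0.005] F [0.5 0.1 0.1] M [-0.015 -0.127 -0.005] w 93.8
delta units [ 0.0002  0.0497 -0.0087]
[313.63358579 325.68659042] [315.49906331 291.67214252]
```

View pics/e.png

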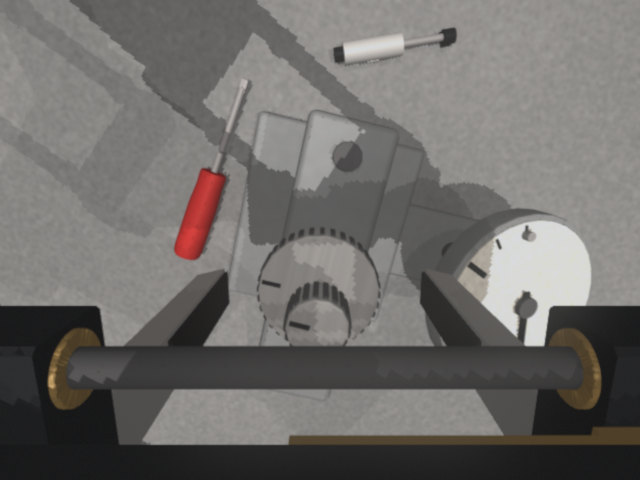

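```bash
python3 -m crank '[[[0,0.025,-0.007],[0,0,0],1],[[0,0.023,0],[0,0,0],1],[[0,0,0],[0,0,0],1]]'
python3 -c "
from h import *
st([504.8,-2,170.5])"
python3 -m crank '[[[0,0,0],[0,0,0],0.6],[[0,0,0],[0,0,0],0.55],[[0,0,0],[0,0,0],0.55],[[0,0,0],[0,0,0],0.55]]' 25
python3 -c "
from h import *
st([504.8,-2,170.5]);p=snapshot('wrist');save(p,'f.png')
p=snapshot('scene');save(p,'f2.png',(240,180,400,300),5)"
```

```text
clock: 6.32
tool_pos: [508.1, -2.3, 174.1]
orientation: [-1.422, 0.777, -0.797]
ft_force: [0.3, -0.5, 0.3]
grip_width: 94.0
t 6.33 q [-0.14  0.19  1.7  -0.    1.24 -0.7 ] tcp [508.1  -2.3 174.1] down [ 0.012 -0.005 -1.   ] x [ 0.532 -0.847  0.01 ] F [ 0.3 -0.5  0.3] M [-0.031 -0.098 -0.01 ] w 94.0
delta units [-0.0051  0.0089 -0.0068]
clock: 6.82
tool_pos: [506.2, -4.0, 174.8]
orientation: [-1.428, 0.778, -0.796]
ft_force: [-6.7, -6.6, 5.0]
grip_width: 57.8
t 6.83 q [-0.14  0.19  1.7  -0.01  1.24 -0.7 ] tcp [506.2  -4.  174.8] down [ 0.008 -0.009 -1.   ] x [ 0.532 -0.846  0.012] F [-6.7 -6.6  5. ] M [-0.732  0.49   0.05 ] w 57.8
delta units [-0.0062  0.0106 -0.0002]
```

View pics/f.png

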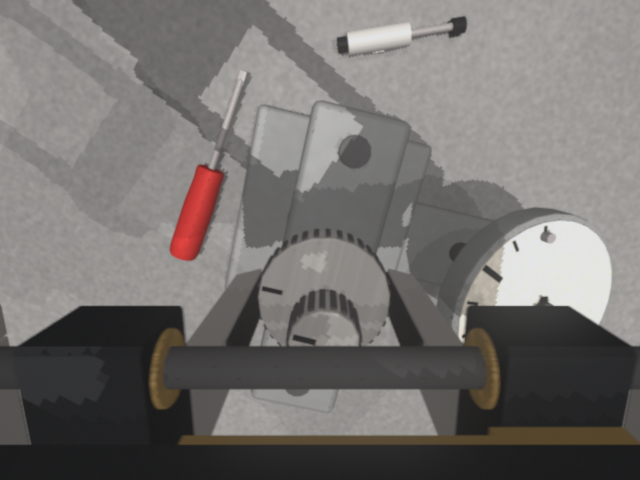

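View pics/f2.png

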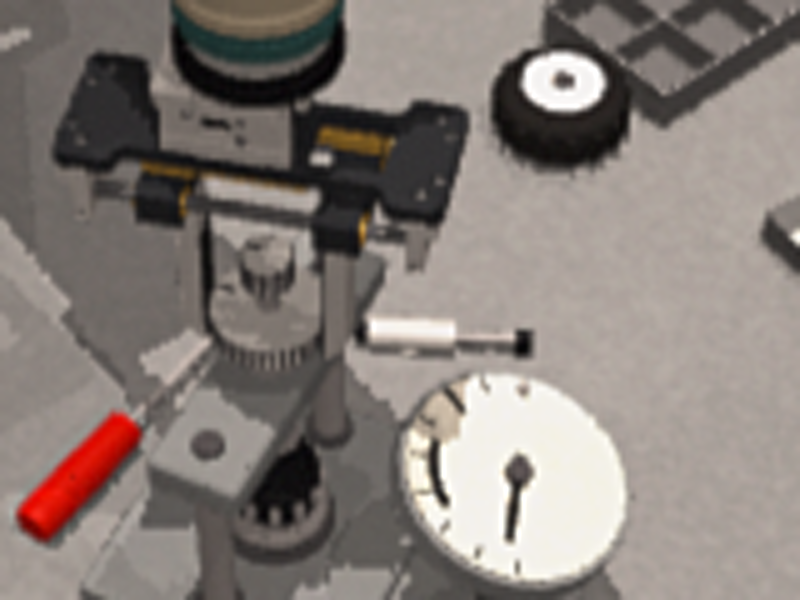

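```bash
cat >> h.py <<'E'
YAW=np.radians(19.0)
def rectify(p,C=(504.6,-2.2),s=3.2,N=400,dc=(0,0,0)):
    ex=np.array([np.cos(YAW),np.sin(YAW),0]);ey=np.array([-np.sin(YAW),np.cos(YAW),0]);ez=np.array([0,0,1.])
    c=np.r_[C,0]+128*ex+136*ez+np.array(dc)
    t=np.radians(17); u=np.cos(t)*ex-np.sin(t)*ez  # outwards dir in face, lower away from knobs
    src=np.array([proj(p,c+60*(a*u+b*ey)) for a,b in((1,1),(1,-1),(-1,-1),(-1,1))],np.float32)
    k=60*s; h=N/2 # image: up=+u, left=+ey (seen from above)
    dst=np.array([[h-k,h-k],[h+k,h-k],[h+k,h+k],[h-k,h+k]],np.float32)
    H=cv2.getPerspectiveTransform(src,dst)
    return cv2.warpPerspective(cv2.cvtColor(p["img"],cv2.COLOR_RGB2BGR),H,(N,N),flags=cv2.INTER_CUBIC)
def needle(p,zero,s=3.2,N=400,**k):
    g=cv2.cvtColor(rectify(p,s=s,N=N,**k),cv2.COLOR_BGR2GRAY).astype(np.float32)
    al=np.arange(-0.6,3.6,0.01); r=np.linspace(16,34,30)*s
    A=al[:,None]+zero
    v=cv2.remap(g,(N/2+r*np.cos(A)).astype(np.float32),(N/2+r*np.sin(A)).astype(np.float32),cv2.INTER_LINEAR)
    m=v.mean(1); d=np.median(m)-m; i=d.argmax(); w=np.clip(d,0,None)*(abs(al-al[i])<0.2); w=np.where(w>0.3*d[i],w,0)
    return round(float((w*al).sum()/w.sum()),3), round(float(d[i]),1)
E
python3 -c "
from h import *
p=snapshot('scene');a=rectify(p);q=snapshot('wrist');b=rectify(q)
q=snapshot('side');b=rectify(q)
cv2.imwrite('pics/g.png',np.hstack([a,b]))"
```

```text
(no output)
```

View pics/g.png

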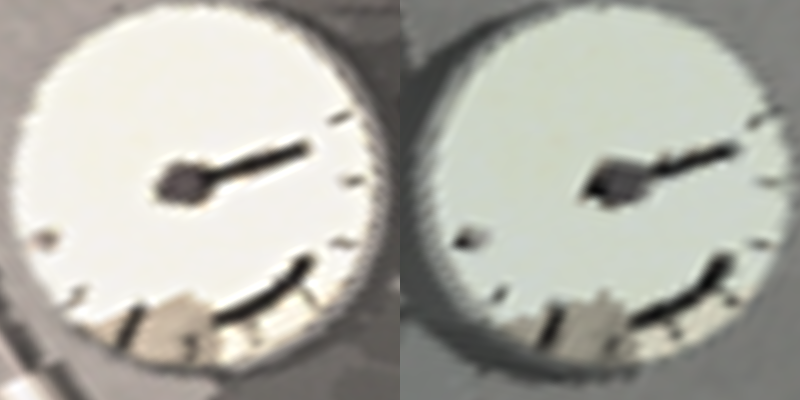

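```bash
python3 - <<'E'
import numpy as np
for pts in ([(0,341,118),(.4,352,181),(.8,342,243),(1.2,309,297),(1.6,254,333),(2.0,191,345),(2.4,130,327),(2.8,77,295)],[(.4,367,181),(.8,361,244),(1.2,330,299),(1.6,275,333),(2.0,218,345),(2.4,151,327),(2.8,100,296)]):
    a=np.array(pts)
    # similarity: x=cx+A cos - B sin ; y = cy + A sin + B cos
    n=len(a);c,s=np.cos(a[:,0]),np.sin(a[:,0]);z=np.zeros(n);o=z+1
    M=np.r_[np.c_[c,-s,o,z],np.c_[s,c,z,o]];b=np.r_[a[:,1],a[:,2]]
    x,r,_,_=np.linalg.lstsq(M,b,rcond=None);print(x[2:],np.hypot(*x[:2]),"zero",np.arctan2(x[1],x[0]),"res",np.abs(M@x-b).max())
print(np.arctan2(148-184,307-185),np.arctan2(150-182,333-215))
E
```

```text
[193.59379821 183.44810545] 160.34300139561225 zero -0.41683447727600903 res 3.350172955309347
[214.03855531 186.60517656] 157.3112672961217 zero -0.42901677935962484 res 4.486997158976919
-0.2869387529307695 -0.2648173299057889
```

```bash
cat >> h.py <<'E'
def nd(p):
    n=p if isinstance(p,str) else None
    p=snapshot(p)
    hub,z={"scene":((185,184),-0.417),"side":((215,182),-0.429)}[n]
    g=cv2.cvtColor(rectify(p),cv2.COLOR_BGR2GRAY).astype(np.float32)
    al=np.arange(-0.5,3.5,0.01); r=np.linspace(14,33,30)*3.2; A=al[:,None]+z
    v=cv2.remap(g,(hub[0]+r*np.cos(A)).astype(np.float32),(hub[1]+r*np.sin(A)).astype(np.float32),cv2.INTER_LINEAR)
    m=np.percentile(v,75,axis=1); d=np.median(m)-m; i=d.argmax(); w=np.clip(d,0,None)*(abs(al-al[i])<0.15); w[w<0.4*d[i]]=0
    print("needle",n,round(float((w*al).sum()/w.sum()),3),"contrast",round(float(d[i])))
    return p
E
python3 -c "
from h import *
nd('scene');nd('side')"
python3 -m crank '[[[-0.004,0.004,0],[0,0,0],0.55],[[0,0,0],[0,0.055,0],0.55],[[0,0,0],[0,0.055,0],0.55],[[0,0,0],[0,0.055,0],0.55],[[0,0,0],[0,0.055,0],0.55],[[0,0,0],[0,0,0],0.55]]'
python3 -c "
from h import *
st([504.8,-2,171.5]);nd('scene');nd('side');p=snapshot('wrist');save(p,'i.png')"
```

```text
needle scene 0.131 contrast 199
needle side 0.16 contrast 174
clock: 7.92
tool_pos: [505.2, -4.3, 174.8]
orientation: [-1.136, 1.306, -1.331]
ft_force: [1.9, -0.6, 0.1]
grip_width: 57.5
t 7.92 q [-0.14  0.19  1.71 -0.01  1.24  0.01] tcp [505.2  -4.3 174.8] down [ 0.008 -0.012 -1.   ] x [-0.149 -0.989  0.01 ] F [ 1.9 -0.6  0.1] M [-0.071  0.329 -0.132] w 57.5
delta units [-0.0056  0.0082 -0.002 ]
needle scene 0.13 contrast 198
needle side 0.16 contrast 172
```

View pics/i.png

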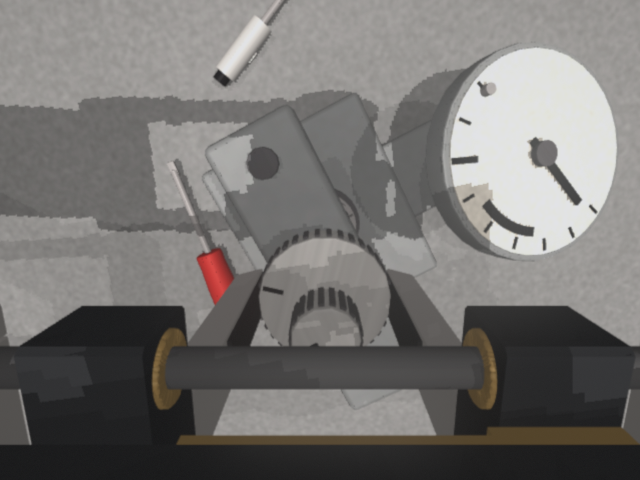

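```bash
python3 -m crank '[[[-0.003,0.003,0],[0,0.055,0],0.55],[[0,0,0],[0,0.055,0],0.55],[[0,0,0],[0,0.055,0],0.55],[[0,0,0],[0,0.055,0],0.55],[[0,0,0],[0,0,0],0.55]]'
python3 -c "
from h import *
st([504.8,-2,171.5]);nd('scene');nd('side')"
```

```text
clock: 8.7
tool_pos: [504.5, -3.8, 174.8]
orientation: [-0.677, 1.788, -1.816]
ft_force: [0.5, -1.5, 0.4]
grip_width: 57.5
t 8.7 q [-0.14  0.19  1.71 -0.01  1.24  0.72] tcp [504.5  -3.8 174.8] down [ 0.007 -0.013 -1.   ] x [-0.752 -0.659  0.003] F [ 0.5 -1.5  0.4] M [ 0.302  0.416 -0.084] w 57.5
delta units [-0.0037  0.0083 -0.003 ]
needle scene 0.13 contrast 199
needle side 0.16 contrast 173
```

```bash
python3 -m crank '[[[0,0,0],[0,0.055,0],0.55],[[0,0,0],[0,0.055,0],0.55],[[0,0,0],[0,0.055,0],0.55],[[0,0,0],[0,0.055,0],0.55],[[0,0,0],[0,0,0],0.55]]'
python3 -c "
from h import *
st([504.8,-2,171.5]);nd('scene');nd('side');p=snapshot('wrist');save(p,'j.png')"
```

```text
clock: 9.43
tool_pos: [504.2, -3.0, 174.8]
orientation: [-0.018, 2.195, -2.218]
ft_force: [-0.7, -1.9, -0.6]
grip_width: 57.6
t 9.43 q [-0.14  0.19  1.71 -0.01  1.24  1.41] tcp [504.2  -3.  174.8] down [ 0.007 -0.011 -1.   ] x [-1.    -0.023 -0.006] F [-0.7 -1.9 -0.6] M [ 0.401  0.188 -0.07 ] w 57.6
delta units [-0.0016  0.0083 -0.0026]
needle scene 0.695 contrast 200
needle side 0.736 contrast 146
```

View pics/j.png

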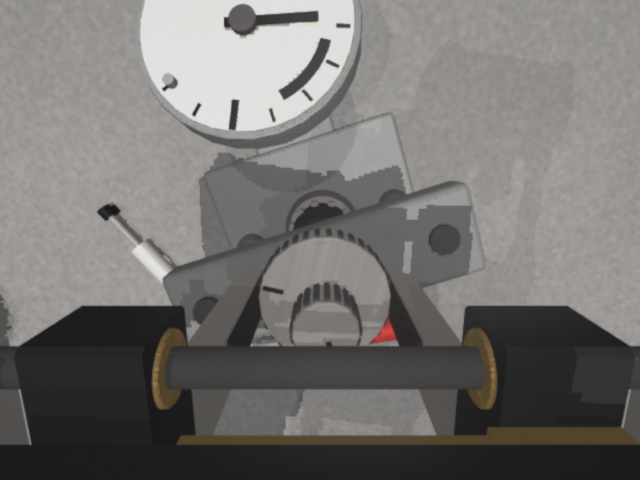

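```bash
python3 -m crank '[[[0,0,0],[0,0.045,0],0.55],[[0,0,0],[0,0.045,0],0.55],[[0,0,0],[0,0.04,0],0.55],[[0,0,0],[0,0,0],0.55]]'
python3 -c "
from h import *
st([504.8,-2,171.5]);nd('scene');nd('side');p=snapshot('wrist');save(p,'k.png')"
```

```text
clock: 10.07
tool_pos: [504.3, -2.5, 174.8]
orientation: [-0.403, -2.004, 2.022]
ft_force: [-0.6, -1.5, -0.4]
grip_width: 57.7
t 10.07 q [-0.14  0.19  1.71 -0.01  1.24  1.82] tcp [504.3  -2.5 174.8] down [ 0.007 -0.01  -1.   ] x [-0.926  0.377 -0.01 ] F [-0.6 -1.5 -0.4] M [ 0.302  0.07  -0.059] w 57.7
delta units [-0.0007  0.0082 -0.0017]
needle scene 1.313 contrast 183
needle side 1.366 contrast 174
```

View pics/k.png

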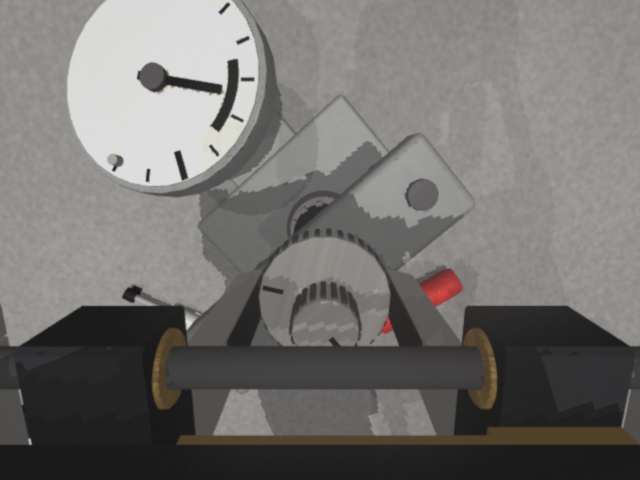

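```bash
python3 -m crank '[[[0,0,0],[0,0,0],0.7],[[0,0,0],[0,0,0],1],[[0,0,0],[0,0,0],1],[[0,0,0],[0,0,0],1],[[0,-0.035,0],[0,0,0],1],[[0,-0.035,0],[0,0,0],1],[[0,0,0],[0,-0.058,0],1],[[0,0,0],[0,-0.058,0],1],[[0,0,0],[0,-0.058,0],1],[[0,0,0],[0,-0.058,0],1],[[0,0,0],[0,-0.058,0],1],[[0,0,0],[0,-0.058,0],1],[[0,0,0],[0,-0.058,0],1],[[0,0,0],[0,-0.058,0],1],[[0,0,0],[0,-0.058,0],1],[[0,0,0],[0,-0.058,0],1],[[0,0,0],[0,-0.058,0],1],[[0,0,0],[0,-0.058,0],1],[[0,0,0],[0,0,0],1]]'
python3 -c "
from h import *
st([504.5,-2.2,203]);nd('scene');nd('side');p=snapshot('wrist');save(p,'l.png')
print(proj(p,[504.5,-2.2,225]))
p=snapshot('scene');save(p,'l2.png',(240,180,400,300),5)"
```

```text
clock: 12.6
tool_pos: [511.0, -3.1, 222.2]
orientation: [-1.327, 0.961, -1.016]
ft_force: [-0.1, 0.3, -0.8]
grip_width: 93.7
t 12.6 q [-0.13  0.15  1.63 -0.01  1.33 -0.43] tcp [511.   -3.1 222.2] down [ 0.031 -0.014 -0.999] x [ 0.29  -0.957  0.022] F [-0.1  0.3 -0.8] M [ 0.002 -0.08  -0.039] w 93.7
delta units [-0.0078  0.0475 -0.0161]
needle scene 1.313 contrast 183
needle side 1.366 contrast 176
[311.26263346 284.52604893]
```

View pics/l.png

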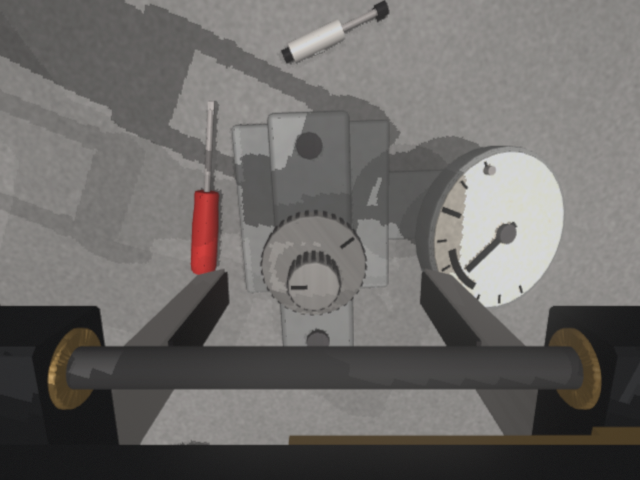

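View pics/l2.png

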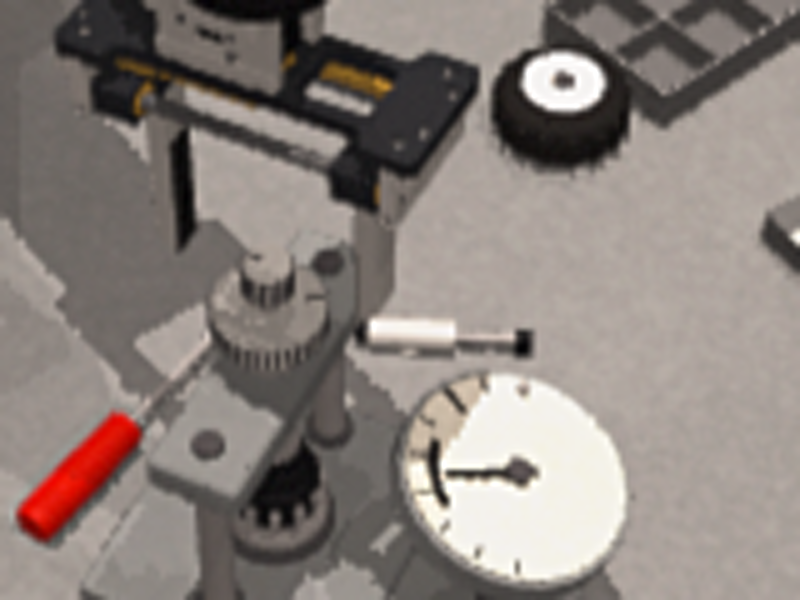

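```bash
python3 -c "
from h import *
o=get_obs();R=Ro.from_rotvec(o['orientation']).as_matrix()
d=R.T@np.array([0,0,-1.]);print((np.cross([0,1,0],d)/np.pi).round(4))"
```

```text
[-0.0078  0.      0.0069]
```

```bash
python3 -m crank '[[[-0.008,0.02,-0.014],[-0.0078,0,0.0069],1],[[0,0,0],[0,0,0],1],[[0,0.018,0],[0,0,0],1],[[0,0,0],[0,0,0],1]]'
python3 -c "
from h import *
st([504.8,-2.0,203]);p=snapshot('wrist');save(p,'m.png')
print(proj(p,[504.5,-2.2,225]))
p=snapshot('scene');save(p,'m2.png',(240,180,400,300),5)"
```

```text
clock: 13.3
tool_pos: [503.8, -1.6, 204.5]
orientation: [-1.335, 0.994, -0.989]
ft_force: [0.3, 0.2, 0.1]
grip_width: 94.0
t 13.3 q [-0.14  0.17  1.65  0.    1.32 -0.43] tcp [503.8  -1.6 204.5] down [-0.003  0.001 -1.   ] x [ 0.288 -0.958 -0.002] F [0.3 0.2 0.1] M [-0.073 -0.092 -0.036] w 94.0
delta units [0.0016 0.0037 0.0021]
[324.34460275 305.11535228]
```

View pics/m.png

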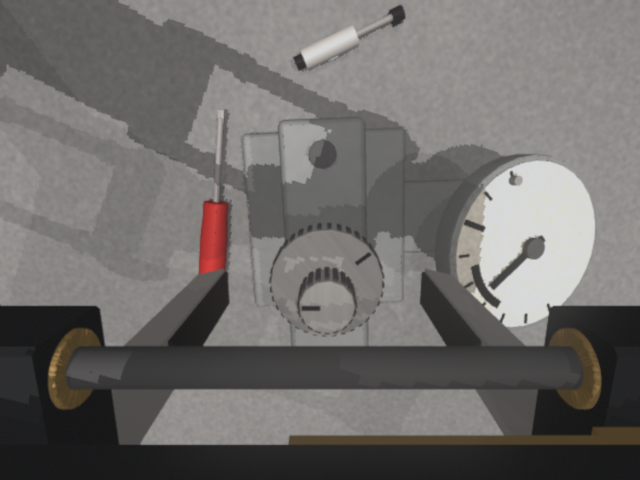

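View pics/m2.png

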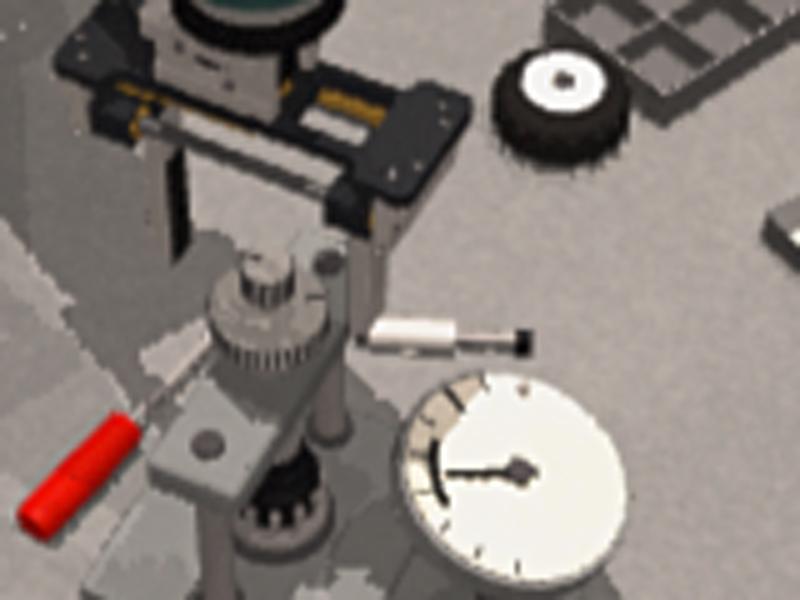

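```bash
python3 -m crank '[[[0.001,0.006,0.003],[0,0,0],1],[[0,0,0],[0,0,0],0.4],[[0,0,0],[0,0,0],0.2],[[0,0,0],[0,0,0],0.2],[[0,0,0],[0,0,0],0.2],[[0,0,0],[0,0,0],0.2]]' 12
python3 -c "
from h import *
st([504.8,-2.0,203]);nd('scene');nd('side');p=snapshot('wrist');save(p,'n.png')"
```

```text
clock: 14.15
tool_pos: [506.0, -1.7, 203.2]
orientation: [-1.333, 0.992, -0.99]
ft_force: [-0.7, 0.2, 0.8]
grip_width: 47.4
t 14.15 q [-0.14  0.17  1.65  0.    1.32 -0.43] tcp [506.   -1.7 203.2] down [-0.001  0.001 -1.   ] x [ 0.288 -0.958 -0.001] F [-0.7  0.2  0.8] M [ 0.018 -0.108  0.03 ] w 47.4
delta units [-0.0001  0.0005 -0.0032]
needle scene 1.313 contrast 182
needle side 1.367 contrast 176
```

View pics/n.png

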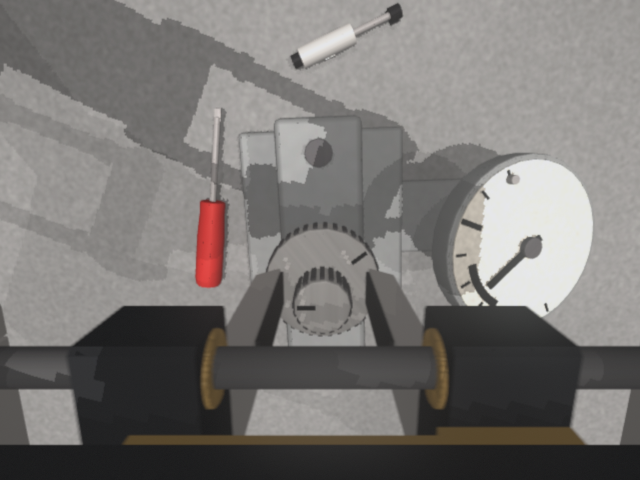

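```bash
python3 -m crank '[[[0,0,-0.0025],[0,0,0],0.2],[[0,0,0],[0,0,0],0.2],[[0,0,0],[0,0,0],0.2],[[0,0,0],[0,0,0],0.2]]' 12
python3 -c "
from h import *
st([504.8,-2.0,203]);nd('scene');nd('side');p=snapshot('wrist');save(p,'n2.png')"
```

```text
clock: 14.8
tool_pos: [505.1, -2.0, 203.2]
orientation: [-1.333, 0.992, -0.99]
ft_force: [0.2, -0.8, -0.3]
grip_width: 24.3
t 14.8 q [-0.14  0.17  1.65  0.    1.32 -0.43] tcp [505.1  -2.  203.2] down [-0.001  0.001 -1.   ] x [ 0.288 -0.958 -0.001] F [ 0.2 -0.8 -0.3] M [ 0.01  -0.16   0.066] w 24.3
delta units [-0.0001  0.0004 -0.0007]
needle scene 1.313 contrast 184
needle side 1.366 contrast 175
```

View pics/n2.png

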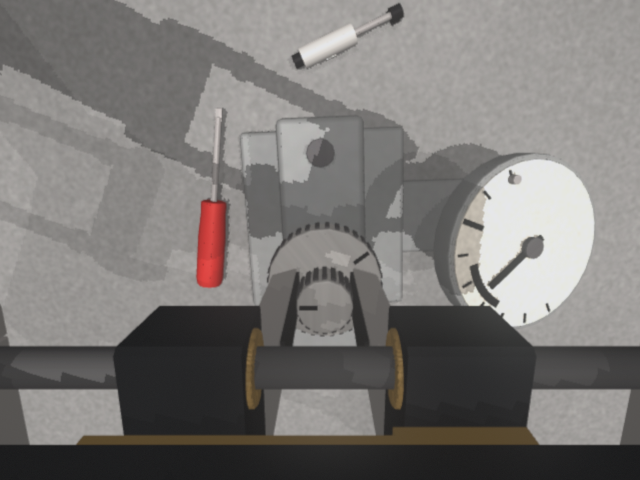

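```bash
python3 -m crank '[[[0,0,0],[0,0.05,0],0.2],[[0,0,0],[0,0.05,0],0.2],[[0,0,0],[0,0.05,0],0.2],[[0,0,0],[0,0.05,0],0.2],[[0,0,0],[0,0,0],0.2]]'
python3 -c "
from h import *
st([504.8,-2.0,203]);nd('scene');nd('side');p=snapshot('wrist');save(p,'q.png')"
```

```text
clock: 15.58
tool_pos: [505.6, -2.0, 203.1]
orientation: [-1.02, 1.465, -1.465]
ft_force: [0.7, -0.0, -0.3]
grip_width: 24.7
t 15.57 q [-0.14  0.17  1.65  0.    1.32  0.21] tcp [505.6  -2.  203.1] down [ 0.     0.001 -1.   ] x [-0.347 -0.938 -0.001] F [ 0.7 -0.  -0.3] M [ 0.005 -0.114 -0.056] w 24.7
delta units [ 0.0008  0.0003 -0.0019]
needle scene 1.614 contrast 182
needle side 1.654 contrast 176
```

View pics/q.png

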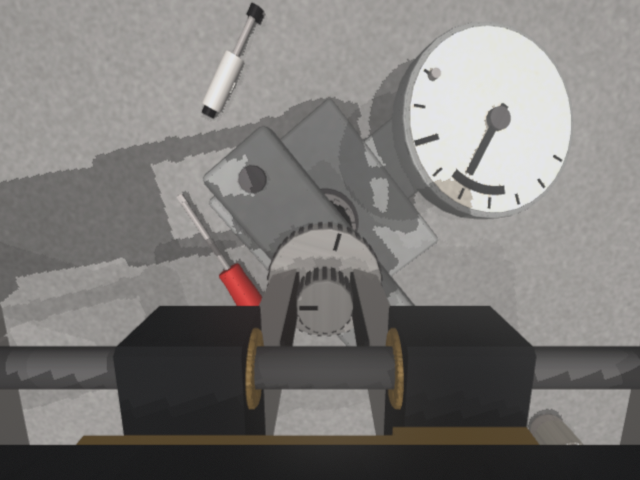

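```bash
python3 -m crank '[[[0,0,0],[0,0.053,0],0.2],[[0,0,0],[0,0.053,0],0.2],[[0,0,0],[0,0.053,0],0.2],[[0,0,0],[0,0.053,0],0.2],[[0,0,0],[0,0.053,0],0.2],[[0,0,0],[0,0.053,0],0.2],[[0,0,0],[0,0.053,0],0.2],[[0,0,0],[0,0.053,0],0.2],[[0,0,0],[0,0,0],0.2]]'
python3 -c "
from h import *
st([504.8,-2.0,203]);nd('scene');nd('side');p=snapshot('wrist');save(p,'r.png')"
```

```text
clock: 16.85
tool_pos: [506.3, -3.0, 203.2]
orientation: [-0.154, -2.147, 2.15]
ft_force: [0.4, 0.0, -0.4]
grip_width: 24.6
t 16.85 q [-0.14  0.17  1.65 -0.    1.32  1.57] tcp [506.3  -3.  203.2] down [ 0.002 -0.001 -1.   ] x [-0.99   0.141 -0.002] F [ 0.4  0.  -0.4] M [ 0.071 -0.01  -0.014] w 24.6
delta units [ 0.0039  0.0004 -0.0019]
needle scene 2.223 contrast 202
needle side 2.231 contrast 177
```

View pics/r.png

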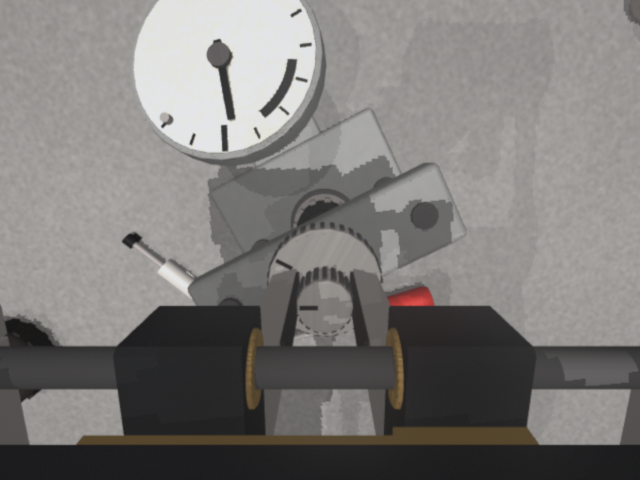

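```bash
python3 -m crank '[[[0,0,0],[0,0.038,0],0.2],[[0,0,0],[0,0.038,0],0.2],[[0,0,0],[0,0.038,0],0.2],[[0,0,0],[0,0,0],0.2]]'
python3 -c "
from h import *
st();p=nd('scene');a=rectify(p);p=nd('side');cv2.imwrite('pics/s.png',np.hstack([a,rectify(p)]))"
```

```text
clock: 17.5
tool_pos: [506.2, -3.3, 203.2]
orientation: [-0.499, -1.94, 1.943]
ft_force: [-0.4, -0.2, -0.3]
grip_width: 24.5
t 17.5 q [-0.14  0.17  1.65 -0.    1.32  1.93] tcp [506.2  -3.3 203.2] down [ 0.002 -0.002 -1.   ] x [-0.877  0.48  -0.002] F [-0.4 -0.2 -0.3] M [-0.012 -0.045 -0.007] w 24.5
needle scene 2.38 contrast 185
needle side 2.411 contrast 177
```

View pics/s.png

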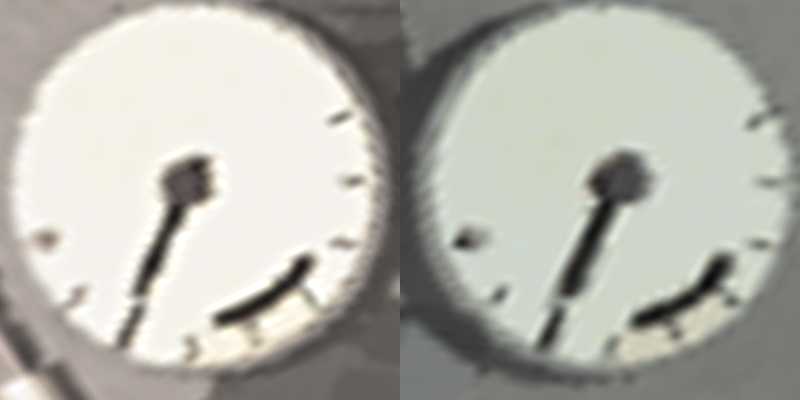

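The needle is in line with the long mark in both views (2.38 and 2.41). Releasing now and lifting clear.

```bash
python3 -m crank '[[[0,0,0],[0,0,0],0.5],[[0,0,0],[0,0,0],1],[[0,0,0],[0,0,0],1],[[0,0,0],[0,0,0],1],[[0,0,0],[0,0,0],1],[[0,-0.05,0],[0,0,0],1],[[0,-0.08,0],[0,0,0],1],[[0,-0.08,0],[0,0,0],1],[[0,0,0],[0,0,0],1],[[0,0,0],[0,0,0],1],[[0,0,0],[0,0,0],1]]'
python3 -c "
from h import *
o=st();print(abs(o['dq']).max());p=nd('scene');save(p,'u.png');q=nd('side');save(p,'u2.png',(240,180,400,300),5)"
```

```text
clock: 18.98
tool_pos: [504.3, -2.6, 286.5]
orientation: [-0.489, -1.94, 1.944]
ft_force: [0.3, 0.3, -0.3]
grip_width: 94.0
t 18.98 q [-0.14  0.13  1.49 -0.    1.52  1.93] tcp [504.3  -2.6 286.5] down [-0.004 -0.001 -1.   ] x [-0.879  0.477  0.003] F [ 0.3  0.3 -0.3] M [ 0.048 -0.016  0.03 ] w 94.0
0.018236697793827493
needle scene 2.384 contrast 186
needle side 2.411 contrast 178
```

View pics/u.png

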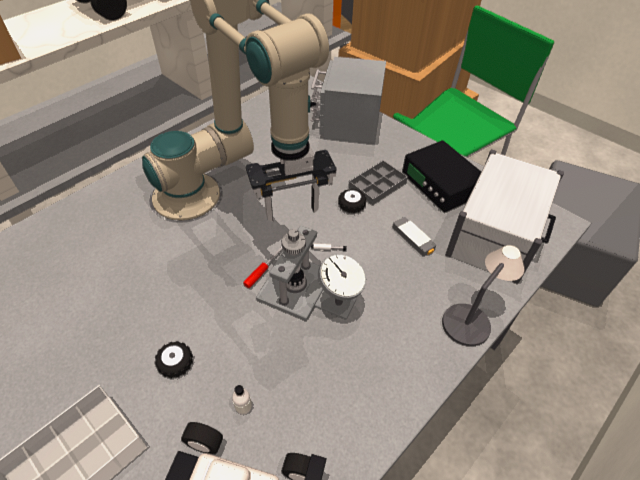

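View pics/u2.png

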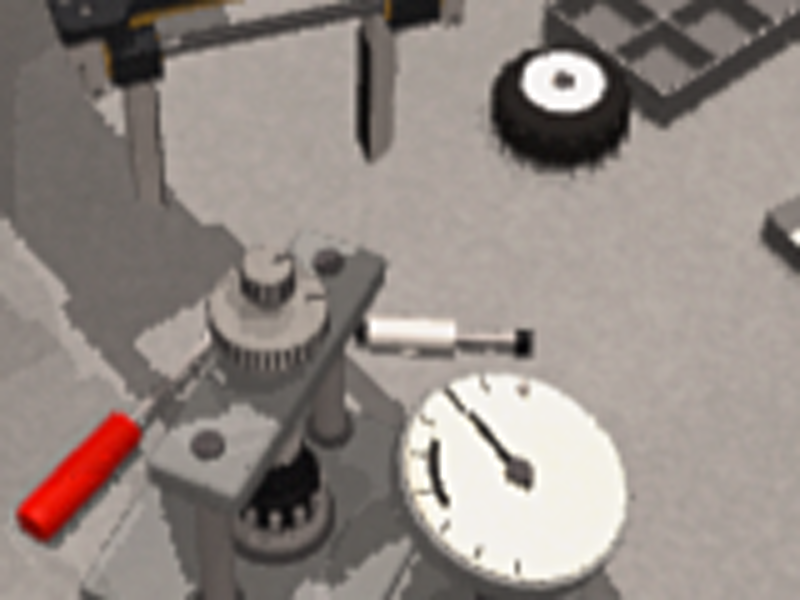

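The needle is still on the long line (at pixel (454,395) in the enlarged view) after letting go. The gripper is clear, the gear case is upright and the bystanders haven't moved.

```bash
python3 -c "
from bench import *
print(sign_off())"
```

```text
the job is handed in; nothing more can be done
None
```

The job is handed in at about 19 s of the 64 s allowed, with the needle standing on the long line. Handing in gives no verdict, so this rests on my own camera checks.

- **Outer knob:** I turned it about 2.5 rad clockwise, which brought the needle to about 1.31 rad (scene camera) or 1.37 rad (side camera). It stayed at that reading, inside the band, after I let go and moved to the inner knob.
- **Inner knob:** I turned it about 2.35 rad clockwise, in steps with a dial reading after each, until the needle lined up with the long line.
- **Last checks:** After letting go and lifting the gripper about 85 mm, the needle read 2.38 rad (scene) and 2.41 rad (side). That matches the readings before release. The gripper was open with the force on it near zero, the gear case looked upright, and the bystanders in the scene view looked unmoved.

The two cameras differed by 0.01 to 0.05 rad throughout, which is small against the 2.22 to 2.58 rad window. No check failed. The one slip was the lift off the outer knob, which rose about 20 mm too far and tilted the tool slightly; I corrected it before gripping the inner knob, and the needle did not move.

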